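# Park the hanging probe carrier against the stop of its bent guide rail

### The arm

A 7-joint arm with a two-finger parallel gripper is mounted at the origin on a cart in front of the work surface, level with it; the furniture and walls round the work are solid. World frame = base frame: x ahead of the robot, y to its left, z up, the work surface at z = 0. Lengths are in m, angles in rad, forces in N, time in s.
With the tool pointing down it reaches from about 0.4 to 0.85 m from the base axis. Payload 10.4 kg.
Tool frame: the origin (TCP) lies on the centre line of the jaws, within the pads' length; the fingertips stand 11 mm ahead of it and the grasp point (between the pads) lies 8 mm behind it; z points along the fingers, y is the line along which they close (so a half turn about z gives the same grasp; the last joint's range is limited). The gripper opens to 87 mm and grips with 3 to 60 N. Pads are 19 mm wide; open, the fingers measure 117 mm over their backs; the gripper's body (75 mm by 190 mm) begins 51 mm behind the grasp point.
Start: joints at [-1.172, 0.332, -0.065, 1.46, 0.022, 1.35, -0.088], TCP at [0.256, 0.57, 0.211] pointing down, gripper open.
Joint ranges: [-2.6, 2.6], [-0.5, 2.12], [-1.47, 1.34], [0.16, 2.42], [-1.27, 4.41], [0.06, 2.06], [-2.6, 2.6]. Speed limits (rad/s): [2.22, 2.22, 2.79, 2.79, 3.14, 3.14, 3.14].

### API

Orientations are given as a unit quaternion [x, y, z, w].
In Python, from bench import r gives the robot as it stands.
- The arm moves only by the shell command python3 -m pendant 'ROWS' [OPENING] [FORCE]. ROWS is JSON, a list of rows, each a list of 4 numbers: the shift along the tool's x, y, z in m, then the turn about the tool's z in rad. A call has 1 to 8 rows; each row shifts and turns the commanded pose from where the row before left it, along the tool's axes as they then stand; what a row does not reach is not made up. A row lasts 1/12 s, in which the tool goes at most 41.7 mm and 7.16 degrees, less where a joint would pass 70% of its speed; a pose out of reach is approached as far as the arm can. A call with a gripper value outside its range is refused whole. OPENING is the opening, from 0 (shut) to 1 (fully open), set as the call begins (- or left out, the last holds). The fingers move at their own pace and stop on an object; FORCE is the grip in N (left out, the last holds). Time passes only in rows, so rows that do not move let the fingers close. It gives the time, the measured TCP pose, the force, the opening and the grip force at its end, in the units of the state.
- r.read_state(): the state, without advancing time (a new reading comes with each control period).
- r.camera(name): name is "scene" or "top" or "wrist"; returns a dict with "img" (420x560x3 uint8, red, green, blue), "camera_matrix" (3x3 intrinsics, pixels), "dist_coeffs" ([k1, k2, p1, p2, k3] as OpenCV has them; the pictures are not rectified), "xyz" and "attitude" of the camera in the world. Camera axes: x right, y down, z forward; pixel columns grow to the right and rows downward; lengths in m; the calibration is good to about 2 mm. A picture is of the moment at which its call begins. There is no depth.
- r.close_job(): hands the job in; it is judged then, once.
Trained networks look in the newest picture that a camera, given by its name, has taken for a name from the list of things; names that differ only in an ending like _2 or _b are one class to them, and where a whole thing is asked for, a point or a joint stands for the part that bears it (a point fixed in the world has none). Each returns a list of dicts, best first, with "score" (0 to 1); they miss things now and then, are a little off and sometimes report something else, mostly with a low value. They report only what shows in the picture. A call takes as long as a camera call. They do not tell look-alikes from the thing itself.
- r.outline_of(thing, camera): "mask" (420x560 bool, what is visible of it) and "bbox" ([centre column, centre row, width, height] in pixels, round what is visible of it).
The state is a dict: "time": time; "joint_positions": joint angles; "joint_vel": joint speeds; "joint_torque": joint torques, N m; "ee_pos": TCP position; "eef_rot": TCP orientation; "ft_force": force on the tool from outside, world axes, zero at the start; "torque": the same for the moment, N m; "width": finger opening in m; "grip_force": force on a finger pad.
Only numpy, scipy, OpenCV 4.12 (cv2) and the standard library are available. Lean on these libraries where they do the work, as an engineer would, in place of code of your own. Each camera call takes 0.05 s, during which the arm holds its last target. There are 200 camera calls.

### The job

The probe carrier hangs by its ring on the U-bent guide rail. Slide it along the rail round both corners until its tab meets the stop plate clamped somewhere on the other leg, press it against the stop with a push of roughly 10 newtons (never more than 30, on the stop or anywhere along the rail), then let go so that it is left hanging straight and still, at the stop or within about 3 mm of it. Do not disturb the other things on the table.

Things in the scene. Friction and masses are not known exactly. Their poses are not given: they have to be found in the camera images.
- rail: Fixed level U of bare steel rod, 8 mm thick, centre line 160 mm above the table. Origin on the table between the legs, z up. In its frame the legs lie along y at x = -70 and +70 mm, from clamp blocks at y = -150 (24 mm wide, 18 mm along the leg, top 172 mm high, on posts) to y = +60 mm; quarter bends of 40 mm centre-line radius lead to the crossing leg at y = +100 mm.
- rail_mid (a point): Middle of the rail's crossing leg, on the rod's centre line (rail frame: x 0, y 100, z 160 mm); axes as the rail's. The crossing leg runs along x and is straight from x = -30 to +30 mm. Nothing but the two end blocks holds the rod, so the ring's way between them is free all round.
- carrier: Loose carrier, about 0.12 kg: steel ring on the rod, 24 mm outside, 13 mm inside, 14 mm long, with an upright tab on top and a 16 mm thick steel probe hanging to 50 mm below the ring's centre, whose weight keeps the tab up. Origin at the ring's centre, y along its axis, z up. At rest it hangs 2.5 mm below the rod's centre line; centred it has 2.5 mm play. Turn it with the rod in bends.
- carrier_tab (a point): Centre of the carrier's flat aluminium grip tab, 24 mm above the ring's centre; axes as the carrier's. The tab is 10 mm thick (x, across the rod), 30 mm long (y, along the rod; longer than the ring, so its end meets the stop first) and stands 11 to 37 mm above the ring's centre. Fingertips 13 mm above the ring's centre clear ring and rod.
- stop (a joint): How far the spring-loaded stop is pushed back, in m (0 free; about 8 N per mm, 5 mm travel). A dark upright plate, 26 mm wide, 12 mm thick along the rod, from 13 mm below to 34 mm above the rod's centre line, on the leg where the carrier does not start; centre anywhere from y = -100 to -10 mm (rail frame). Its place is not given: feel or look for it. The end of the carrier's tab meets its +y face; centres are then 21 mm apart.
- kapton_roll: Bystander: amber tape roll lying inside the U, 56 mm across, 10 mm high; origin under its centre.
- vial_a: Bystander: glass vial with black cap standing inside the U, 24 mm diameter, 56 mm high; origin under its centre.
- clamp_fork_a: Bystander: flat black clamping fork, 32 x 63 x 9 mm; origin under its centre.
- hex_key_5: Bystander: L-shaped hex key lying flat, 36 x 88 x 5 mm; origin under its centre.
- post_holder_a: Bystander: black post holder, 41 x 75 mm, 60 mm high; origin under its centre.
- lens_mount: Bystander: black square lens mount, 42 x 50 mm, 50 mm high; origin under its centre.
- parts_tray: Bystander: shallow blue tray, 115 x 170 x 18 mm; origin under its centre.
There are look-alikes about, which are no part of the job. Leave any blue look-alike of the carrier alone.

How it is judged:
On the way, in this order (a step that is already met when the one before it is completed fails the run):
1. the carrier has passed the first corner onto the crossing leg (y of carrier in the frame of rail above 0.085 m and x of carrier in the frame of rail between -0.035 and 0.035 m).
2. the carrier is pressed against the stop with more than 4 N for 0.2 s (contact force between carrier and stop above 4 N), for 0.2 s.
At the end, for the whole second after the job is handed in: The carrier hangs on the rail at the stop, its ring's centre within 26 mm of the stop's centre (a gap of at most about 5 mm between tab and plate), tab up within 0.2 rad of vertical, at rest (under 20 mm/s) (horizontal distance between carrier and stop below 0.026 m and angle between carrier's own z axis and vertical below 0.2 rad and linear speed of carrier below 0.02 m/s); the robot touches nothing.
It fails at once if the carrier is pushed against the stop with more than 30 N (contact force between carrier and stop above 30 N).
It fails at once if the carrier is forced against the rail with more than 30 N (contact force between carrier and rail above 30 N).
It fails at once if a bystander is moved by more than 20 mm (distance of any of kapton_roll, vial_a, clamp_fork_a, hex_key_5, post_holder_a, lens_mount, parts_tray from where it was at the start of the episode above 0.02 m).
It also fails if it takes over 72 s, if anything falls off the work surface, if the arm or the gripper's body presses on something with over 40 N, if the wrist force passes 120 N, or if a joint passes its speed limit or range.

## Working session

There is one attempt and no reset: what is moved stays moved. The work goes in short steps, Python scripts to look and compute and a shell command to move; the robot and the scene stay as the last step left them, time stands still between calls to the robot, and variables do not carry over. Pictures are saved under pics/ and viewed, at most 10 in all, crops included, and the job is handed in when it is done.

```bash
ls; mkdir -p pics
python3 - <<'E'
from bench import r
import cv2,numpy as np
s=r.read_state(); print({k:np.round(s[k],3).tolist() for k in s})
for n in ("scene","top"):
    c=r.camera(n); cv2.imwrite(f"pics/{n}0.png",c["img"][:,:,::-1])
    print(n,c["camera_matrix"],c["dist_coeffs"],c["xyz"],c["attitude"])
    for t in ("rail","carrier","carrier_tab","stop"):
        for o in r.outline_of(t,n): print(n,t,round(o["score"],2),np.round(o["bbox"]))
E
```

```text
pics
{'time': 0.0, 'joint_positions': [-1.172, 0.333, -0.065, 1.461, 0.022, 1.35, -0.088], 'joint_vel': [-0.0, -0.001, -0.0, -0.001, 0.0, 0.004, 0.0], 'joint_torque': [0.001, -62.327, 0.025, -38.989, -0.061, 0.04, 0.0], 'ee_pos': [0.256, 0.57, 0.211], 'eef_rot': [0.209, 0.978, -0.001, -0.0], 'ft_force': [-0.409, -0.963, -1.015], 'torque': [-0.006, 0.066, -0.054], 'grip_force': 0.0, 'width': 0.087}
scene [[406.29781582   0.         280.11324377]
 [  0.         406.29781582 205.23651247]
 [  0.           0.           1.        ]] [0.01516978 0.         0.         0.         0.        ] [ 0.04520091 -0.86092774  0.93578807] [ 0.88687277 -0.26567995  0.11340691 -0.36056862]
scene rail 0.79 [314. 241. 104. 117.]
scene rail 0.69 [228. 197.  18.   7.]
scene carrier 0.71 [298. 234.  12.  29.]
scene carrier 0.63 [341. 348.  81.  80.]
scene carrier_tab 0.53 [300. 235.  12.  21.]
scene stop 0.56 [332. 202.  11.  16.]
scene stop 0.5 [202. 174.  25.  21.]
top [[409.0055064    0.         279.27004607]
 [  0.         409.0055064  208.63127154]
 [  0.           0.           1.        ]] [-0.07246845  0.          0.          0.          0.        ] [ 0.39411265 -0.20404533  1.11482561] [-0.69728859  0.71396346 -0.04738434  0.04242083]
top rail 0.83 [318. 204. 116.  83.]
top carrier 0.69 [337. 235.  14.   5.]
top carrier 0.65 [266. 158.  16.  30.]
top carrier_tab 0.52 [269. 159.  10.  35.]
top stop 0.54 [320. 174.   6.  16.]
```

Run:
```python
import cv2
a=cv2.imread("pics/scene0.png")[120:400,150:430];b=cv2.imread("pics/top0.png")[100:310,200:480]
cv2.imwrite("pics/sc.png",cv2.resize(a,None,fx=2.1,fy=2.1,interpolation=2));cv2.imwrite("pics/tc.png",cv2.resize(b,None,fx=2.8,fy=2.8,interpolation=2))
```

```text
(no output)
```

View pics/sc.png

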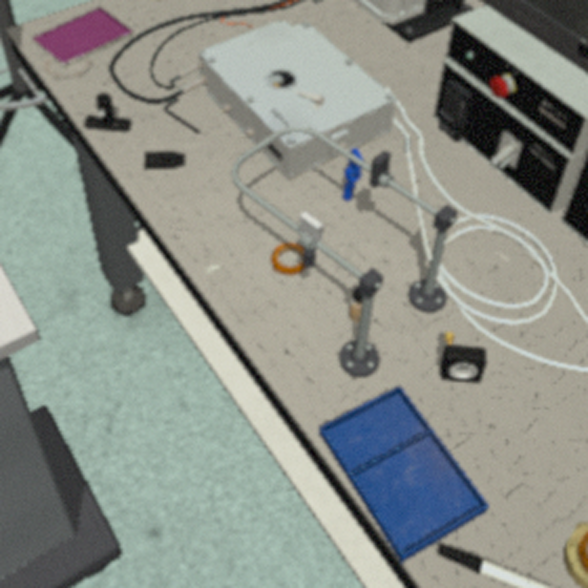

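View pics/tc.png

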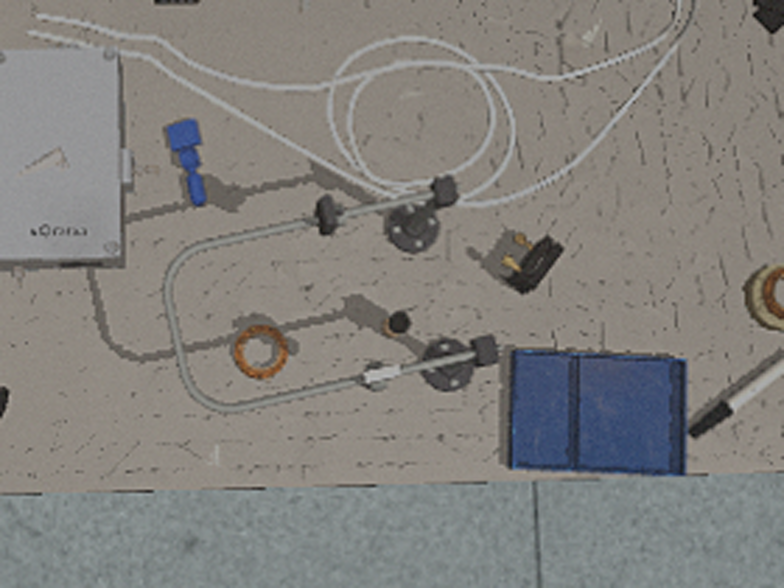

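The scene shows the rail with its closed end toward +y. Candidates for the carrier:
- Silver tab on the rod, near leg, top px (336,234) and scene px (298,234).
- Blue look-alike standing off the rail, top px (266,158).
- Blue tray, scene px (341,348), a false hit.

I choose the silver one. The stop is the dark plate on the far leg, top px (316,177). Next I fit the rail.

```bash
cat > h.py <<'E'
import numpy as np,cv2
from scipy.spatial.transform import Rotation as R
from scipy.optimize import least_squares
def proj(c,P):
    Rw=R.from_quat(c["attitude"]).as_matrix(); Q=(np.atleast_2d(P)-c["xyz"])@Rw
    return cv2.projectPoints(Q,np.zeros(3),np.zeros(3),c["camera_matrix"],np.array(c["dist_coeffs"]))[0][:,0]
def toplane(c,px,z):
    u=cv2.undistortPoints(np.array(px,float).reshape(-1,1,2),c["camera_matrix"],np.array(c["dist_coeffs"]))[:,0]
    d=np.c_[u,np.ones(len(u))]@R.from_quat(c["attitude"]).as_matrix().T
    return c["xyz"]+d*((z-c["xyz"][2])/d[:,2])[:,None]
def curve():
    y=np.arange(-140,60,2.); a=np.linspace(0,np.pi/2,30)
    L=np.c_[-70+0*y,y]; B=np.c_[-30-40*np.cos(a),60+40*np.sin(a)]; x=np.arange(-30,31,2.)
    M=np.c_[x,100+0*x]; return np.r_[L,B,M,(B*[-1,1])[::-1],(L*[-1,1])[::-1]]/1000
def w2(p,xy): # rail->world 2d
    c,s=np.cos(p[2]),np.sin(p[2]); return np.asarray(xy)@np.array([[c,s],[-s,c]])+p[:2]
def inv(p,XY):
    c,s=np.cos(p[2]),np.sin(p[2]); return (np.asarray(XY)-p[:2])@np.array([[c,-s],[s,c]])
E
python3 - <<'E'
from h import *
from bench import r
c=r.camera("top"); s=r.camera("scene")
px=np.array([(200,244),(260,230),(300,222),(370,208),(420,198),(168,290),(176,340),(230,408),(300,393),(350,382),(420,367),(460,358)])/2.8+[200,100]
W=toplane(c,px,.16)[:,:2]; B=toplane(c,np.array([(445,192),(484,350)])/2.8+[200,100],.165)[:,:2]
C=curve(); bl=np.array([[.07,-.15],[-.07,-.15]])
def f(p):
    q=w2(p,C); d=np.linalg.norm(W[:,None]-q[None],axis=2).min(1)
    return np.r_[d,.5*(w2(p,bl)-B).ravel()]
o=least_squares(f,[W[:,0].mean(),W[:,1].mean(),0.2]); p=o.x; print(p,np.round(o.fun*1000,1))
np.save("p.npy",p)
print("stop",inv(p,toplane(c,np.array([[327,212]])/2.8+[200,100],.19)[:,:2])*1000)
print("carrier",inv(p,toplane(c,np.array([[381,375]])/2.8+[200,100],.1945)[:,:2])*1000)
Q=np.c_[w2(p,C),np.full(len(C),.16)]
for cam,n in((c,"top"),(s,"scene")):
    im=cv2.resize(cam["img"][:,:,::-1],None,fx=3,fy=3,interpolation=2)
    for u in proj(cam,Q)[::3]: cv2.circle(im,tuple(np.int32(u*3+1)),1,(0,0,255),-1)
    if n=="scene": i2=im[3*140:3*310,3*240:3*380]
    else: i2=im[3*130:3*260,3*245:3*385]
    cv2.imwrite(f"pics/ov_{n}.png",i2)
    print(i2.shape)
a,b=cv2.imread("pics/ov_top.png"),cv2.imread("pics/ov_scene.png")
h=510;a=cv2.copyMakeBorder(a,0,h-a.shape[0],0,0,0);o=np.hstack([a[:h,:400],b[:h,:400]]);cv2.imwrite("pics/ov.png",o)
for n,cam in(("top",c),("scene",s)):
  for t in("kapton_roll","vial_a","clamp_fork_a","hex_key_5","post_holder_a","lens_mount"):
    for k in r.outline_of(t,n)[:1]: print(n,t,round(k["score"],2),np.round(toplane(cam,[k["bbox"][:2]],.02),3))
E
```

```text
[ 0.51082145 -0.27120849  0.18955843] [ 0.6  1.4  1.2  0.3  0.3  1.1  1.2  1.2  0.9  0.5  0.7  0.8  0.3 -0.6
 -0.7 -0.7]
stop [[ 69.05390073 -42.90665939]]
carrier [[-71.34417373 -55.0103764 ]]
(390, 420, 3)
(510, 420, 3)
top kapton_roll 0.73 [[ 0.487 -0.251  0.02 ]]
top vial_a 0.56 [[ 0.509 -0.381  0.02 ]]
top clamp_fork_a 0.67 [[0.429 0.013 0.02 ]]
top hex_key_5 0.61 [[0.506 0.061 0.02 ]]
top post_holder_a 0.59 [[0.397 0.139 0.02 ]]
top lens_mount 0.63 [[ 0.562 -0.508  0.02 ]]
scene kapton_roll 0.47 [[ 0.483 -0.263  0.02 ]]
scene vial_a 0.39 [[ 0.509 -0.376  0.02 ]]
scene clamp_fork_a 0.67 [[0.437 0.003 0.02 ]]
scene hex_key_5 0.51 [[0.502 0.118 0.02 ]]
scene post_holder_a 0.61 [[0.402 0.149 0.02 ]]
scene lens_mount 0.77 [[ 0.571 -0.51   0.02 ]]
```

View pics/ov.png

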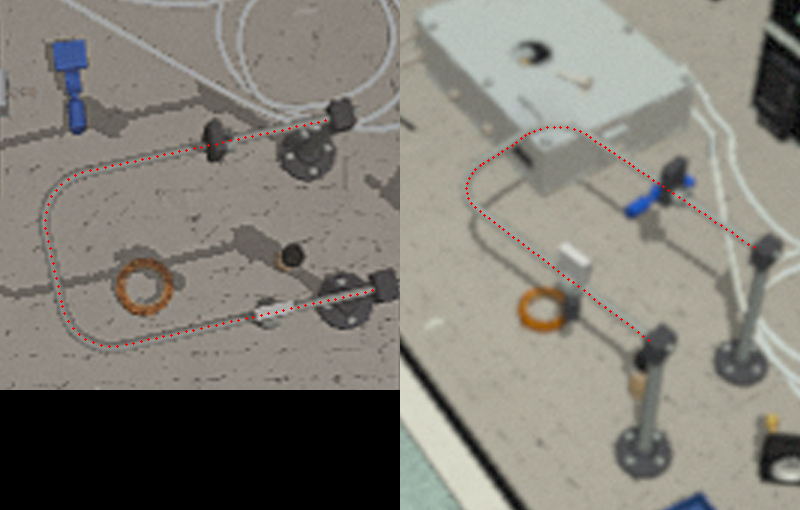

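The overlay matches the rod in both cameras. The silver tab sits on the near leg at about y=-55 mm, and the dark stop is on the far leg at about y=-43 mm. The blue look-alike lies beyond the far leg. Next I compute the approach.

```bash
cat > goto.py <<'E'
# usage: goto.py railx raily z yaw_rel_deg(tool y rel. rail x) -> shift in current tool axes, turn
import sys
from h import *
from bench import r
p=np.load("p.npy"); s=r.read_state(); M=R.from_quat(s["eef_rot"]).as_matrix()
xy=inv(p,s["ee_pos"][:2]); yaw=np.arctan2(M[1,1],M[0,1])-p[2]
print("t",round(s["time"],2),"rail mm",np.round(xy*1000,1),"z",round(s["ee_pos"][2]*1000,1),"yaw",round(np.degrees(yaw),1),"tiltz",np.round(M[:,2],3),"F",np.round(M.T@s["ft_force"],1),"w",np.round(s["width"]*1e3,1),"g",round(s["grip_force"],1),"q",np.round(s["joint_positions"],2))
if len(sys.argv)>1:
    a=list(map(float,sys.argv[1:])); T=np.r_[w2(p,[a[0]/1e3,a[1]/1e3]),a[2]/1e3]
    d=M.T@(T-s["ee_pos"]); t=-(np.radians(a[3])-yaw); t=(t+np.pi)%(2*np.pi)-np.pi
    print("shift mm",np.round(d*1e3,1),"turn",round(t,3))
E
python3 goto.py -70 -55 240 0
```

```text
t 1.2 rail mm [-91.8 874.4] z 211.5 yaw 55.0 tiltz [ 0.  0. -1.] F [ 0.3 -0.7  0.4] w 87.3 g 0.0 q [-1.17  0.33 -0.06  1.46  0.02  1.35 -0.09]
shift mm [-551.3 -748.5  -28.6] turn 0.959
```

```bash
R8='' ; python3 -m pendant '[[-0.01,-0.013,-0.01,0],[-0.02,-0.027,-0.01,0],[-0.02,-0.027,-0.0085,0],[-0.02,-0.027,0,0],[-0.02,-0.027,0,0],[-0.02,-0.027,0,0],[-0.02,-0.027,0,0],[-0.02,-0.027,0,0]]' && python3 -m pendant '[[-0.02,-0.027,0,0],[-0.02,-0.027,0,0],[-0.02,-0.027,0,0],[-0.02,-0.027,0,0],[-0.02,-0.027,0,0],[-0.02,-0.027,0,0],[-0.02,-0.027,0,0],[-0.02,-0.027,0,0]]' && python3 goto.py -70 -55 240 0
```

```text
time: 1.87
ee_pos: [0.3101, 0.3229, 0.2401]
eef_rot: [0.209, 0.978, 0.0, 0.0]
ft_force: [-0.0, 0.1, 0.5]
width: 0.0873
grip_force: 0.0
time: 2.53
ee_pos: [0.3676, 0.0603, 0.2401]
eef_rot: [0.209, 0.978, 0.0, 0.0]
ft_force: [-0.0, -0.1, 0.1]
width: 0.0865
grip_force: 0.0
t 2.53 rail mm [-78.2 352.6] z 240.1 yaw 55.0 tiltz [ 0.001  0.001 -1.   ] F [-0.  -0.1 -0.1] w 86.5 g 0.0 q [-0.74 -0.31  0.37  2.02  0.11  1.41  0.75]
shift mm [-2.406e+02 -3.290e+02 -2.000e-01] turn 0.959
```

```bash
python3 -m pendant '[[-0.02,-0.027,0,0],[-0.02,-0.027,0,0],[-0.02,-0.027,0,0],[-0.02,-0.027,0,0],[-0.02,-0.027,0,0],[-0.02,-0.027,0,0],[-0.02,-0.027,0,0],[-0.02,-0.027,0,0]]' && python3 -m pendant '[[-0.02,-0.027,0,0],[-0.02,-0.027,0,0],[-0.02,-0.027,0,0],[-0.015,-0.02,0,0],[0,0,0,0.12],[0,0,0,0.12],[0,0,0,0.12],[0,0,0,0.12]]' && python3 -m pendant '[[0,0,0,0.12],[0,0,0,0.12],[0,0,0,0.12],[0,0,0,0.12],[0,0,0,0]]' && python3 goto.py -70 -55 240 0
python3 - <<'E'
from h import *
from bench import r
c=r.camera("wrist"); cv2.imwrite("pics/w0.png",c["img"][:,:,::-1])
p=np.load("p.npy")
for t in("carrier_tab","carrier","rail"):
    for o in r.outline_of(t,"wrist"):
        ys,xs=np.where(o["mask"]); print(t,round(o["score"],2),np.round(o["bbox"]),inv(p,toplane(c,[[xs.mean(),ys.mean()]],.1945)[:,:2])*1e3)
C=curve(); 
im=c["img"][:,:,::-1].copy()
for u in proj(c,np.c_[w2(p,C),np.full(len(C),.164)])[::4]: cv2.circle(im,tuple(np.int32(u)),1,(0,0,255),-1)
cv2.imwrite("pics/w0o.png",im)
E
```

```text
time: 3.2
ee_pos: [0.4251, -0.2025, 0.2403]
eef_rot: [0.209, 0.978, 0.0, 0.001]
ft_force: [0.9, 0.4, -1.4]
width: 0.087
grip_force: 0.0
time: 3.87
ee_pos: [0.4521, -0.3237, 0.2399]
eef_rot: [0.439, 0.899, -0.0, -0.0]
ft_force: [-0.1, -0.5, -0.3]
width: 0.0872
grip_force: 0.0
time: 4.28
ee_pos: [0.4524, -0.3233, 0.2399]
eef_rot: [0.639, 0.769, -0.0, -0.0]
ft_force: [0.1, 0.2, -0.2]
width: 0.0872
grip_force: 0.0
t 4.28 rail mm [-67.2 -40.1] z 239.9 yaw -0.3 tiltz [-0.  0. -1.] F [0.2 0.2 0.2] w 87.2 g 0.0 q [-0.48  0.34  1.27  1.65 -0.33  1.4   1.02]
shift mm [-14.9  -2.7  -0.1] turn -0.006
carrier_tab 0.88 [283. 235.  26.  57.] [[-69.21548286 -45.3109982 ]]
carrier_tab 0.73 [486. 105.  71.  21.] [[72.80137488 45.98098102]]
carrier 0.74 [485. 106.  71.  28.] [[73.29306613 45.84090167]]
carrier 0.69 [368. 177. 209. 330.] [[-17.21826937  22.69609347]]
carrier 0.56 [280. 236.  30.  55.] [[-69.24929348 -45.47026604]]
rail 0.7 [369. 178. 207. 331.] [[-15.77170948  21.0386259 ]]
```

View pics/w0o.png

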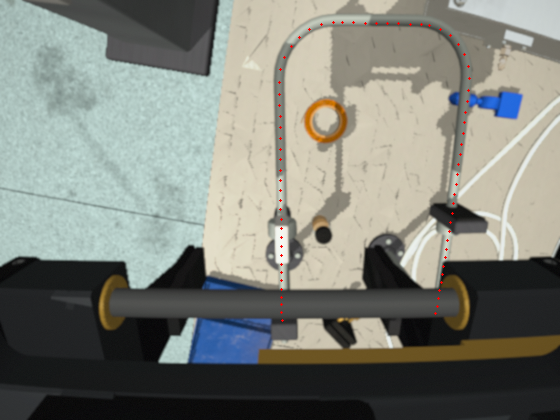

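The wrist view shows the silver tab at rows 222–263, column 282, in line with the rod. The dark stop plate is at (458,217) and the blue look-alike at (490,103). Next I measure the tab's top face and the stop precisely.

Run:
```python
from h import *
from bench import r
c=r.camera("wrist"); p=np.load("p.npy"); im=c["img"]
m=(im.min(2)>190); m[:, :265]=0; m[:,300:]=0; m[:195]=0; m[285:]=0
n,l,st,ce=cv2.connectedComponentsWithStats(m.astype(np.uint8)); k=1+np.argmax(st[1:,4]); print(st[k],ce[k])
x,y,w,h=st[k][:4]
print(inv(p,toplane(c,[[x+w/2,y],[x+w/2,y+h],[x,y+h/2],[x+w,y+h/2],ce[k]],.1945)[:,:2])*1e3)
for o in r.outline_of("stop","wrist"):
    print(o["score"],o["bbox"]); ys,xs=np.where(o["mask"]); print(inv(p,toplane(c,[[xs.mean(),ys.min()],[xs.mean(),ys.mean()],[xs.mean(),ys.max()]],.194)[:,:2])*1e3)
# rod lateral: bright profile at rows
g=cv2.cvtColor(im,cv2.COLOR_RGB2HSV)
z=cv2.resize(im[195:285,235:325,::-1],None,fx=6,fy=6,interpolation=2); cv2.imwrite("pics/tab.png",z)
```

```text
[275 226  13  59 516] [281.14922481 246.41860465]
[[-69.52494657 -38.9850961 ]
 [-69.51048831 -86.51994729]
 [-74.28889948 -62.00924466]
 [-64.74513777 -61.98489432]
 [-69.77430669 -54.76234639]]
0.75 [457.2, 219.4, 62.4, 24.9]
[[ 56.9013434  -22.42652145]
 [ 58.8828774  -34.60094176]
 [ 60.6827336  -45.4014151 ]]
0.61 [368.1, 177.8, 204.1, 331.3]
[[ -21.00640383   98.26016234]
 [ -16.6084867    20.38254859]
 [  -4.44313042 -140.0437052 ]]
```

View pics/tab.png

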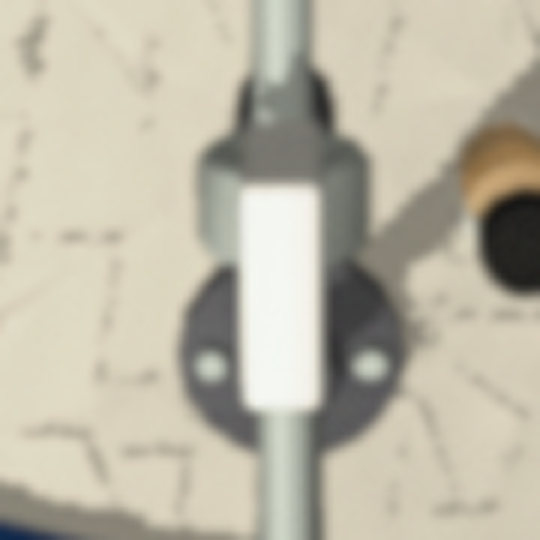

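```bash
python3 -m pendant '[[-0.007,-0.001,0,0],[-0.007,-0.0013,0,-0.005],[0,0,0,0],[0,0,0,0]]' && python3 goto.py -69.5 -54 184 0
```

```text
time: 4.92
ee_pos: [0.4523, -0.3379, 0.2399]
eef_rot: [0.635, 0.772, -0.0, -0.0]
ft_force: [-0.5, 0.7, 0.1]
width: 0.0872
grip_force: 0.0
t 4.92 rail mm [-70.1 -54.5] z 239.9 yaw 0.2 tiltz [-0.  0. -1.] F [ 0.8 -0.4 -0.1] w 87.2 g 0.0 q [-0.42  0.37  1.24  1.63 -0.35  1.4   1.06]
shift mm [ 0.5  0.6 55.9] turn 0.004
```

```bash
python3 -m pendant '[[0,0,0.014,0],[0.0005,0.0005,0.014,0],[0,0,0.014,0],[0,0,0.01,0],[0,0,0.004,0],[0,0,0,0]]' 0.4 && python3 goto.py && python3 -m pendant '[[0,0,0,0],[0,0,0,0],[0,0,0,0],[0,0,0,0],[0,0,0,0],[0,0,0,0],[0,0,0,0],[0,0,0,0]]' 0 10 && python3 goto.py
```

```text
time: 5.42
ee_pos: [0.4527, -0.3366, 0.1833]
eef_rot: [0.635, 0.772, -0.0, -0.001]
ft_force: [1.1, 0.5, 0.3]
width: 0.0552
grip_force: 0.0
t 5.42 rail mm [-69.4 -53.2] z 183.3 yaw 0.3 tiltz [-0.001  0.001 -1.   ] F [ 0.3  1.1 -0.3] w 55.2 g 0.0 q [-0.39  0.41  1.2   1.71 -0.4   1.3   1.09]
time: 6.08
ee_pos: [0.453, -0.3371, 0.1839]
eef_rot: [0.635, 0.772, 0.0, -0.0]
ft_force: [-0.1, 0.9, -0.6]
width: 0.0034
grip_force: 0.0
t 6.08 rail mm [-69.2 -53.8] z 183.9 yaw 0.3 tiltz [ 0.  0. -1.] F [0.9 0.1 0.6] w 3.4 g 0.0 q [-0.39  0.41  1.2   1.71 -0.4   1.3   1.09]
```

Run:
```python
from h import *
from bench import r
o=[]
for n,(a,b,x,y) in {"wrist":(180,320,200,380),"top":(190,270,290,380),"scene":(190,290,250,350)}.items():
    c=r.camera(n); i=c["img"][a:b,x:y,::-1]; o.append(cv2.resize(i,(260,int(260*(b-a)/(y-x))),interpolation=2))
h=max(i.shape[0] for i in o); cv2.imwrite("pics/miss.png",np.hstack([cv2.copyMakeBorder(i,0,h-i.shape[0],0,0,0) for i in o]))
```

```text
(no output)
```

View pics/miss.png

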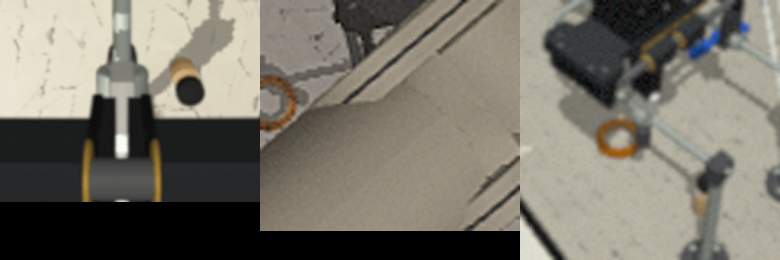

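```bash
python3 goto.py; python3 -m pendant '[[0,0,0,0],[0,0,0,0],[0,0,0,0],[0,0,0,0]]' 0 10 && python3 goto.py
python3 - <<'E'
from h import *
from bench import r
c=r.camera("wrist"); cv2.imwrite("pics/w2.png",cv2.resize(c["img"][200:330,200:370,::-1],None,fx=4.5,fy=4.5,interpolation=2))
E
```

```text
t 6.23 rail mm [-69.2 -53.8] z 184.0 yaw 0.3 tiltz [ 0.  0. -1.] F [ 0.2 -0.4 -0.1] w 1.4 g 0.4 q [-0.39  0.41  1.2   1.71 -0.4   1.3   1.09]
time: 6.57
ee_pos: [0.453, -0.3371, 0.184]
eef_rot: [0.635, 0.772, 0.0, 0.0]
ft_force: [0.6, 0.4, 1.2]
width: 0.0003
grip_force: 0.7
t 6.57 rail mm [-69.2 -53.8] z 184.0 yaw 0.3 tiltz [ 0.  0. -1.] F [ 0.3  0.7 -1.2] w 0.3 g 0.7 q [-0.39  0.41  1.2   1.71 -0.4   1.3   1.09]
```

View pics/w2.png

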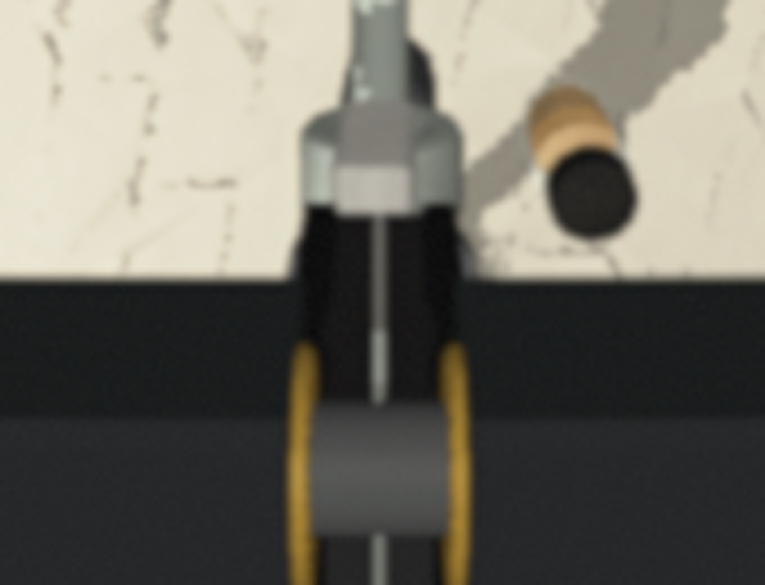

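Run:
```python
from h import *
from bench import r
c=r.camera("wrist"); p=np.load("p.npy"); s=r.read_state(); M=R.from_quat(s["eef_rot"]).as_matrix()
print("cam rail",inv(p,c["xyz"][:2]),c["xyz"][2], "look",R.from_quat(c["attitude"]).as_matrix()[:,2])
for z in(.1945,.1685,.16): print(z,inv(p,toplane(c,[[283,236.7],[283,223]],z)[:,:2])*1e3)
for d in([0,0,.011],[.0095,0,.011],[-.0095,0,.011],[.0095,0,0],[.0095,0,-.008]): print(d,proj(c,s["ee_pos"]+M@d))
for n,z in(("top",.1945),("scene",.16)):
  k=r.camera(n)
  for t in ("carrier_tab","carrier"):
    for o in r.outline_of(t,n): print(n,t,round(o["score"],2),np.round(o["bbox"]),inv(p,toplane(k,[o["bbox"][:2]],z)[:,:2])*1e3)
```

```text
cam rail [-0.07001154  0.02640886] 0.35714328635570075 look [ 0.05620484 -0.28587763 -0.95661643]
0.1945 [[-70.16708604 -38.42568605]
 [-70.19110575 -30.65085111]]
0.1685 [[-70.19195189 -48.79007508]
 [-70.21981137 -39.77236248]]
0.16 [[-70.20008111 -52.17843304]
 [-70.2291959  -42.75439504]]
[0, 0, 0.011] [[284.62162752 247.04306647]]
[0.0095, 0, 0.011] [[284.62348497 232.5551175 ]]
[-0.0095, 0, 0.011] [[284.61959719 261.10288693]]
[0.0095, 0, 0] [[284.66986399 239.4593477 ]]
[0.0095, 0, -0.008] [[284.70696661 244.98728302]]
top carrier_tab 0.72 [270. 158.   9.  33.] [[130.55638509  53.7556352 ]]
top carrier 0.75 [268. 158.  16.  33.] [[131.81020646  58.44193137]]
top carrier 0.59 [316. 176.  10.  16.] [[ 67.93592417 -41.5299851 ]]
top carrier 0.59 [168. 224.  30.  10.] [[ 31.44244262 311.2406615 ]]
scene carrier_tab 0.45 [298. 237.  12.  21.] [[-75.64877093 -62.31662283]]
scene carrier 0.56 [325. 206.  24.  15.] [[ 53.9812814  -37.96512176]]
scene carrier 0.48 [298. 237.  13.  25.] [[-74.75352987 -63.18025143]]
```

The fingers shut on nothing (width 0.3 mm). Their tips appear level with the tab's top rather than round it. I'll open, go 8 mm lower, close gently and read the width.

```bash
python3 -m pendant '[[0,0,0,0],[0,0,0,0],[0,0,0,0],[0,0,0,0],[0,0,0,0],[0,0,0,0]]' 0.4 3 && python3 -m pendant '[[0,-0.0005,0.004,0],[0,0,0.004,0],[0,0,0,0]]' && python3 goto.py && python3 -m pendant '[[0,0,0,0],[0,0,0,0],[0,0,0,0],[0,0,0,0],[0,0,0,0]]' 0 3 && python3 -m pendant '[[0,0,0,0],[0,0,0,0],[0,0,0,0]]' && python3 goto.py
```

```text
time: 7.47
ee_pos: [0.4529, -0.337, 0.1838]
eef_rot: [0.635, 0.772, 0.0, -0.0]
ft_force: [-0.2, 0.6, -1.1]
width: 0.031
grip_force: 0.0
time: 7.72
ee_pos: [0.4521, -0.3368, 0.1749]
eef_rot: [0.635, 0.772, -0.0, -0.001]
ft_force: [-0.4, 1.1, -0.2]
width: 0.0342
grip_force: 0.0
t 7.72 rail mm [-70.  -53.3] z 174.9 yaw 0.3 tiltz [-0.001  0.001 -1.   ] F [ 1.2 -0.2  0.2] w 34.2 g 0.0 q [-0.38  0.42  1.19  1.72 -0.4   1.28  1.1 ]
time: 8.13
ee_pos: [0.4525, -0.3372, 0.176]
eef_rot: [0.635, 0.772, 0.0, 0.0]
ft_force: [0.7, -0.2, -0.9]
width: 0.0098
grip_force: 3.0
time: 8.38
ee_pos: [0.4526, -0.3372, 0.176]
eef_rot: [0.635, 0.772, 0.0, 0.0]
ft_force: [0.6, -0.3, 0.3]
width: 0.0099
grip_force: 3.0
t 8.38 rail mm [-69.6 -53.8] z 176.0 yaw 0.3 tiltz [ 0. -0. -1.] F [-0.4  0.5 -0.3] w 9.9 g 3.0 q [-0.38  0.42  1.19  1.72 -0.4   1.28  1.1 ]
```

Gripped at 9.9 mm, the tab's thickness, but only near its top. I'll open a little, seat 9 mm deeper and regrip.

```bash
python3 -m pendant '[[0,0,0,0],[0,0,0,0],[0,0,0,0],[0,0,0,0]]' 0.3 3 && python3 -m pendant '[[0,0,0.003,0],[0,0,0.003,0],[0,0,0.003,0],[0,0,0,0]]' && python3 goto.py && python3 -m pendant '[[0,0,0,0],[0,0,0,0],[0,0,0,0],[0,0,0,0],[0,0,0,0]]' 0 10 && python3 goto.py
python3 - <<'E'
from h import *
from bench import r
o=[]
for n,(a,b,x,y) in {"wrist":(180,300,200,360),"scene":(190,290,250,350)}.items():
    c=r.camera(n); i=c["img"][a:b,x:y,::-1]; o.append(cv2.resize(i,(400,int(400*(b-a)/(y-x))),interpolation=2))
h=max(i.shape[0] for i in o); cv2.imwrite("pics/grip.png",np.hstack([cv2.copyMakeBorder(i,0,h-i.shape[0],0,0,0) for i in o]))
E
```

```text
time: 8.72
ee_pos: [0.4524, -0.3371, 0.1759]
eef_rot: [0.635, 0.772, 0.0, -0.0]
ft_force: [-0.5, 0.3, -1.1]
width: 0.0241
grip_force: 0.0
time: 9.05
ee_pos: [0.4522, -0.3368, 0.1661]
eef_rot: [0.635, 0.772, -0.0, -0.001]
ft_force: [0.2, -1.0, 0.1]
width: 0.0259
grip_force: 0.0
t 9.05 rail mm [-70.  -53.4] z 166.1 yaw 0.3 tiltz [-0.001  0.001 -1.   ] F [-1.  -0.  -0.1] w 25.9 g 0.0 q [-0.37  0.43  1.19  1.73 -0.41  1.27  1.1 ]
time: 9.47
ee_pos: [0.4526, -0.3372, 0.167]
eef_rot: [0.635, 0.772, 0.0, 0.0]
ft_force: [0.4, 0.2, -0.6]
width: 0.0098
grip_force: 10.0
t 9.47 rail mm [-69.6 -53.8] z 167.0 yaw 0.3 tiltz [ 0. -0. -1.] F [0.2 0.4 0.6] w 9.8 g 10.0 q [-0.37  0.43  1.19  1.73 -0.41  1.27  1.1 ]
```

View pics/grip.png

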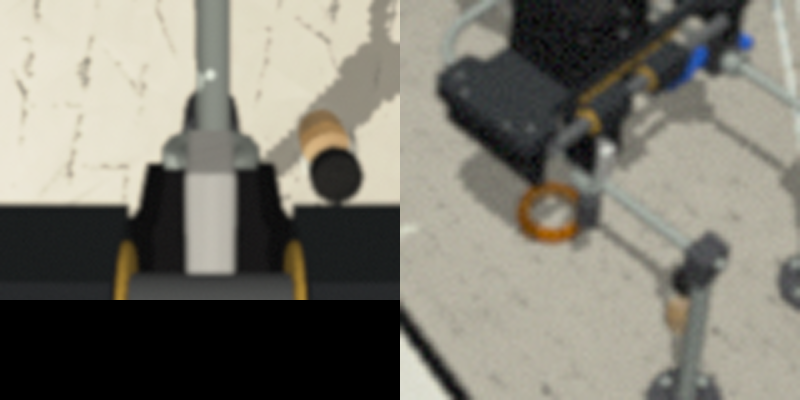

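The tab stands squarely between the fingers and the ring is on the rod. I'll lift 2.5 mm to centre the ring and start sliding.

```bash
python3 -m pendant '[[0,0,-0.001,0.003],[0,0,-0.0015,0.002],[0.002,0,0,0],[0.004,0,0,0],[0.004,0,0,0],[0.004,0,0,0]]' && python3 goto.py && python3 -m pendant '[[0.005,0,0,0],[0.005,0,0,0],[0.005,0,0,0],[0.005,0,0,0],[0.005,0,0,0],[0.005,0,0,0],[0.005,0,0,0],[0.005,0,0,0]]' && python3 goto.py -69.6 60 169.5 0
```

```text
time: 10.07
ee_pos: [0.4497, -0.3228, 0.1693]
eef_rot: [0.637, 0.771, 0.0, -0.0]
ft_force: [-0.5, -0.4, -1.6]
width: 0.0101
grip_force: 10.0
t 10.07 rail mm [-69.8 -39.2] z 169.3 yaw -0.0 tiltz [-0.  0. -1.] F [-0.3 -0.6  1.6] w 10.1 g 10.0 q [-0.43  0.4   1.21  1.76 -0.39  1.26  1.07]
time: 10.73
ee_pos: [0.4422, -0.2836, 0.1694]
eef_rot: [0.637, 0.771, 0.0, -0.0]
ft_force: [0.5, 0.2, -0.7]
width: 0.0097
grip_force: 10.0
t 10.73 rail mm [-69.7   0.8] z 169.4 yaw -0.0 tiltz [ 0.  0. -1.] F [0.1 0.5 0.7] w 9.7 g 10.0 q [-0.59  0.3   1.26  1.83 -0.3   1.24  0.96]
shift mm [59.2  0.1 -0.1] turn -0.0
```

```bash
python3 -m pendant '[[0.005,0,0,0],[0.005,0,0,0],[0.005,0,0,0],[0.005,0,0,0],[0.005,0,0,0],[0.005,0,0,0]]' && python3 goto.py && python3 -m pendant '[[0.005,0,0,0],[0.005,0,0,0],[0.005,0,0,0],[0.005,0,0,0],[0.005,0,0,0],[0.004,0,0,0],[0,0,0,0]]' && python3 goto.py -69.6 60 169.5 0
```

```text
time: 11.23
ee_pos: [0.4366, -0.2542, 0.1694]
eef_rot: [0.637, 0.771, 0.0, -0.0]
ft_force: [0.1, -0.3, -1.0]
width: 0.0096
grip_force: 10.0
t 11.23 rail mm [-69.7  30.7] z 169.4 yaw -0.0 tiltz [ 0.  0. -1.] F [-0.3  0.   1. ] w 9.6 g 10.0 q [-0.71  0.2   1.29  1.88 -0.2   1.22  0.83]
time: 11.82
ee_pos: [0.4313, -0.2252, 0.1694]
eef_rot: [0.637, 0.771, 0.001, -0.0]
ft_force: [0.3, -0.1, -0.7]
width: 0.0098
grip_force: 10.0
t 11.82 rail mm [-69.5  60.2] z 169.4 yaw 0.0 tiltz [ 0.     0.001 -1.   ] F [-0.2  0.3  0.7] w 9.8 g 10.0 q [-0.84  0.06  1.3   1.92 -0.07  1.21  0.67]
shift mm [-0.2 -0.1 -0.1] turn 0.0
```

```bash
python3 -m pendant '[[0.0035,0.00015,0,0.0873],[0.0035,0.00015,0,0.0873],[0.0035,0.00015,0,0.0873],[0.0035,0.00015,0,0.0873],[0.0035,0.00015,0,0.0873],[0.0035,0.00015,0,0.0873],[0,0,0,0]]' && python3 goto.py -64.6 80 169.5 -30
```

```text
time: 12.4
ee_pos: [0.433, -0.2049, 0.1694]
eef_rot: [0.816, 0.578, 0.0, -0.0]
ft_force: [0.3, 0.9, -1.5]
width: 0.0098
grip_force: 10.0
t 12.4 rail mm [-63.9  79.8] z 169.4 yaw -30.2 tiltz [ 0.     0.001 -1.   ] F [ 0.9 -0.   1.5] w 9.8 g 10.0 q [-0.91 -0.01  1.29  1.94  0.01  1.21  0.03]
shift mm [-0.2 -0.7 -0.1] turn -0.004
```

```bash
python3 -m pendant '[[0.0035,0,0,0.0873],[0.0035,0.00015,0,0.0873],[0.0035,0.00015,0,0.0873],[0.0035,0.00015,0,0.0873],[0.0035,0.00015,0,0.0873],[0.0035,0.00015,0,0.0873],[0,0,0,0]]' && python3 goto.py -50 94.6 169.5 -60 && python3 -m pendant '[[0.0035,0.00015,0,0.0873],[0.0035,0.00015,0,0.0873],[0.0035,0.00015,0,0.0873],[0.0035,0.00015,0,0.0873],[0.0035,0.00015,0,0.0873],[0.0035,0.00015,0,0.0843],[0,0,0,0]]' && python3 goto.py -30 100 169.5 -90
```

```text
time: 12.98
ee_pos: [0.4442, -0.1877, 0.1692]
eef_rot: [0.937, 0.348, -0.0, -0.0]
ft_force: [-0.5, 2.7, -1.0]
width: 0.01
grip_force: 10.0
t 12.98 rail mm [-49.6  94.6] z 169.2 yaw -60.1 tiltz [-0.001  0.    -1.   ] F [ 1.4 -2.3  1. ] w 10.0 g 10.0 q [-0.92  0.03  1.27  1.93 -0.03  1.21 -0.5 ]
shift mm [-0.3 -0.2 -0.3] turn -0.002
time: 13.57
ee_pos: [0.4631, -0.1785, 0.1692]
eef_rot: [0.995, 0.096, -0.0, -0.0]
ft_force: [1.3, 4.6, -3.5]
width: 0.01
grip_force: 10.0
t 13.57 rail mm [-29.4 100. ] z 169.2 yaw -89.8 tiltz [-0.001  0.    -1.   ] F [ 2.2 -4.3  3.5] w 10.0 g 10.0 q [-0.9   0.14  1.28  1.9  -0.14  1.21 -0.95]
shift mm [-0.6  0.  -0.3] turn 0.003
```

```bash
python3 -m pendant '[[0.002,-0.0008,0,0],[0.004,-0.0008,0.0003,0],[0.004,0,0,0],[0,0,0,0]]' && python3 goto.py -20 100 169.5 -90
```

```text
time: 13.9
ee_pos: [0.4735, -0.1757, 0.1694]
eef_rot: [0.995, 0.097, 0.0, 0.001]
ft_force: [0.3, 0.3, -0.7]
width: 0.0098
grip_force: 10.0
t 13.9 rail mm [-18.6 100.9] z 169.4 yaw -89.7 tiltz [ 0.001 -0.001 -1.   ] F [ 0.4 -0.2  0.7] w 9.8 g 10.0 q [-0.86  0.18  1.26  1.88 -0.18  1.21 -0.92]
shift mm [-1.4  0.9 -0.1] turn 0.005
```

```bash
python3 -m pendant '[[0.004,-0.0005,0,0.003],[0.005,-0.0005,0,0.002],[0.005,0,0,0],[0.005,0,0,0],[0.005,0,0,0]]' && python3 goto.py  && python3 -m pendant '[[0.005,0,0,0],[0.005,0,0,0],[0.005,0,0,0],[0.005,0,0,0],[0.005,0,0,0],[0,0,0,0]]' && python3 goto.py 30.4 102 169.5 -90
```

```text
time: 14.32
ee_pos: [0.4965, -0.1701, 0.169]
eef_rot: [0.996, 0.093, -0.0, 0.0]
ft_force: [-0.2, -0.3, -1.6]
width: 0.0097
grip_force: 10.0
t 14.32 rail mm [  5. 102.] z 169.0 yaw -90.2 tiltz [-0. -0. -1.] F [-0.3  0.3  1.6] w 9.7 g 10.0 q [-0.79  0.27  1.21  1.83 -0.26  1.23 -0.89]
time: 14.82
ee_pos: [0.5214, -0.1651, 0.1691]
eef_rot: [0.996, 0.093, 0.0, 0.0]
ft_force: [-0.2, -0.5, -0.8]
width: 0.0098
grip_force: 10.0
t 14.82 rail mm [ 30.4 102.2] z 169.1 yaw -90.1 tiltz [ 0. -0. -1.] F [-0.2  0.5  0.8] w 9.8 g 10.0 q [-0.73  0.34  1.16  1.77 -0.33  1.25 -0.87]
shift mm [ 0.   0.2 -0.4] turn -0.002
```

```bash
python3 -m pendant '[[0.0035,0.00015,0,0.0873],[0.0035,0.00015,0,0.0873],[0.0035,0.00015,0,0.0873],[0.0035,0.00015,0,0.0873],[0.0035,0.00015,0,0.0873],[0.0035,0.00015,0,0.0873],[0,0,0,0]]' && python3 goto.py 50.4 96.6 169.4 -120 && python3 -m pendant '[[0.0035,0.00015,0,0.0873],[0.0035,0.00015,0,0.0873],[0.0035,0.00015,0,0.0873],[0.0035,0.00015,0,0.0873],[0.0035,0.00015,0,0.0873],[0.0035,0.00015,0,0.0873],[0,0,0,0]]' && python3 goto.py 65 82 169.4 -150
```

```text
time: 15.4
ee_pos: [0.5415, -0.1671, 0.169]
eef_rot: [0.985, -0.17, -0.0, 0.0]
ft_force: [-0.1, -0.3, -1.7]
width: 0.0099
grip_force: 10.0
t 15.4 rail mm [49.8 96.4] z 169.0 yaw -120.4 tiltz [-0.    -0.001 -1.   ] F [0.  0.3 1.7] w 9.9 g 10.0 q [-0.73  0.46  1.23  1.72 -0.45  1.29 -1.31]
shift mm [ 0.5 -0.4 -0.4] turn -0.007
time: 15.98
ee_pos: [0.5583, -0.1792, 0.1691]
eef_rot: [0.908, -0.418, -0.0, 0.0]
ft_force: [0.1, -0.3, -0.9]
width: 0.01
grip_force: 10.0
t 15.98 rail mm [64.  81.4] z 169.1 yaw -150.3 tiltz [-0. -0. -1.] F [0.3 0.1 0.9] w 10.0 g 10.0 q [-0.7   0.57  1.28  1.67 -0.56  1.33 -1.75]
shift mm [-0.  -1.2 -0.3] turn -0.005
```

```bash
python3 -m pendant '[[0.0035,-0.0003,0,0.085],[0.0035,-0.0003,0,0.0873],[0.0035,0.0000,0,0.0873],[0.0035,0.00015,0,0.0873],[0.0035,0.00015,0,0.0873],[0.0035,0.00015,0,0.0853],[0,0,0,0]]' && python3 goto.py 70.4 62 169.4 -180
```

```text
time: 16.57
ee_pos: [0.5679, -0.1974, 0.1691]
eef_rot: [0.771, -0.637, -0.0, 0.0]
ft_force: [0.8, 0.2, -1.4]
width: 0.01
grip_force: 10.0
t 16.57 rail mm [69.9 61.7] z 169.1 yaw -180.0 tiltz [-0. -0. -1.] F [-0.  -0.8  1.4] w 10.0 g 10.0 q [-0.65  0.63  1.3   1.63 -0.62  1.36 -2.21]
shift mm [-0.3 -0.5 -0.3] turn 0.0
```

```bash
python3 -m pendant '[[0.004,0,0,0],[0.005,0,0,0],[0.005,0,0,0],[0.005,0,0,0],[0.005,0,0,0],[0,0,0,0]]' && python3 goto.py && python3 -m pendant '[[0.005,0,0,0],[0.005,0,0,0],[0.005,0,0,0],[0.005,0,0,0],[0.005,0,0,0],[0,0,0,0]]' && python3 goto.py 70 0 169.4 -180
```

```text
time: 17.07
ee_pos: [0.5725, -0.2219, 0.1693]
eef_rot: [0.771, -0.637, 0.0, 0.0]
ft_force: [-0.4, 0.0, -2.6]
width: 0.0097
grip_force: 10.0
t 17.07 rail mm [69.9 36.8] z 169.3 yaw -180.0 tiltz [ 0. -0. -1.] F [-0.1  0.4  2.6] w 9.7 g 10.0 q [-0.57  0.65  1.28  1.6  -0.63  1.37 -2.18]
time: 17.57
ee_pos: [0.5773, -0.2464, 0.1692]
eef_rot: [0.771, -0.637, 0.0, 0.0]
ft_force: [0.3, -0.7, -1.0]
width: 0.0098
grip_force: 10.0
t 17.57 rail mm [69.9 11.9] z 169.2 yaw -180.0 tiltz [ 0.    -0.001 -1.   ] F [ 0.7 -0.2  1. ] w 9.8 g 10.0 q [-0.5   0.67  1.25  1.56 -0.64  1.38 -2.15]
shift mm [11.9 -0.1 -0.2] turn -0.001
```

```bash
python3 -m pendant '[[0.003,0,0,0],[0.003,0,0,0],[0.003,0,0,0],[0.003,0,0,0],[0.003,0,0,0],[0,0,0,0]]' && python3 goto.py && python3 -m pendant '[[0.001,0,0,0],[0.001,0,0,0],[0.001,0,0,0],[0.001,0,0,0],[0.001,0,0,0],[0,0,0,0]]' && python3 goto.py && python3 -m pendant '[[0.001,0,0,0],[0.001,0,0,0],[0.001,0,0,0],[0,0,0,0]]' && python3 goto.py
```

```text
time: 18.07
ee_pos: [0.5802, -0.2605, 0.1691]
eef_rot: [0.771, -0.637, 0.0, 0.0]
ft_force: [-0.4, 0.5, -1.1]
width: 0.0099
grip_force: 10.0
t 18.07 rail mm [70.2 -2.5] z 169.1 yaw -180.0 tiltz [-0. -0. -1.] F [-0.6  0.2  1.1] w 9.9 g 10.0 q [-0.46  0.68  1.24  1.53 -0.65  1.39 -2.13]
time: 18.57
ee_pos: [0.5812, -0.2648, 0.1691]
eef_rot: [0.771, -0.637, 0.0, -0.0]
ft_force: [0.4, -0.1, -1.0]
width: 0.0096
grip_force: 10.0
t 18.57 rail mm [70.4 -7. ] z 169.1 yaw -180.0 tiltz [ 0.  0. -1.] F [ 0.2 -0.4  1. ] w 9.6 g 10.0 q [-0.45  0.69  1.23  1.52 -0.65  1.39 -2.13]
time: 18.9
ee_pos: [0.5818, -0.2678, 0.1691]
eef_rot: [0.771, -0.637, 0.0, 0.0]
ft_force: [0.2, 1.4, -1.4]
width: 0.0101
grip_force: 10.0
t 18.9 rail mm [ 70.3 -10.1] z 169.1 yaw -180.0 tiltz [ 0. -0. -1.] F [-1.3 -0.4  1.4] w 10.1 g 10.0 q [-0.44  0.69  1.23  1.52 -0.66  1.39 -2.12]
```

```bash
for k in 1; do python3 -m pendant '[[0.001,0,0,0],[0.001,0,0,0],[0,0,0,0]]' && python3 goto.py && python3 -m pendant '[[0.001,0,0,0],[0,0,0,0]]' && python3 goto.py && python3 -m pendant '[[0.001,0,0,0],[0,0,0,0]]' && python3 goto.py;done | grep rail
```

```text
t 19.15 rail mm [ 70.3 -12. ] z 169.1 yaw -180.0 tiltz [ 0. -0. -1.] F [0.5 0.1 1.5] w 9.9 g 10.0 q [-0.44  0.69  1.23  1.52 -0.66  1.4  -2.12]
t 19.32 rail mm [ 70.4 -13. ] z 169.1 yaw -180.0 tiltz [ 0. -0. -1.] F [ 0.7 -0.4  2.3] w 9.9 g 10.0 q [-0.43  0.69  1.22  1.51 -0.66  1.4  -2.12]
t 19.48 rail mm [ 70.4 -14. ] z 169.1 yaw -180.0 tiltz [ 0.  0. -1.] F [-0.3 -0.1  1.1] w 10.1 g 10.0 q [-0.43  0.7   1.22  1.51 -0.66  1.4  -2.12]
```

```bash
{ python3 -m pendant '[[0.001,0,0,0],[0,0,0,0]]' && python3 goto.py && python3 -m pendant '[[0.001,0,0,0],[0,0,0,0]]' && python3 goto.py && python3 -m pendant '[[0.001,0,0,0],[0,0,0,0]]' && python3 goto.py; } | grep rail
```

```text
t 19.65 rail mm [ 70.4 -15. ] z 169.1 yaw -180.0 tiltz [ 0.  0. -1.] F [-0.4 -0.3  0.8] w 10.1 g 10.0 q [-0.43  0.7   1.22  1.51 -0.66  1.4  -2.12]
t 19.82 rail mm [ 70.3 -16. ] z 169.1 yaw -180.0 tiltz [-0.  0. -1.] F [-0.1  0.3  0.8] w 9.9 g 10.0 q [-0.42  0.7   1.22  1.51 -0.66  1.4  -2.12]
t 19.98 rail mm [ 70.4 -17. ] z 169.1 yaw -180.0 tiltz [ 0. -0. -1.] F [-1.3  0.4  0.8] w 10.3 g 10.0 q [-0.42  0.7   1.22  1.51 -0.66  1.4  -2.12]
```

```bash
{ python3 -m pendant '[[0.001,0,0,0],[0,0,0,0]]' && python3 goto.py && python3 -m pendant '[[0.001,0,0,0],[0,0,0,0]]' && python3 goto.py && python3 -m pendant '[[0.0005,0,0,0],[0,0,0,0]]' && python3 goto.py; } | grep rail
```

```text
t 20.15 rail mm [ 70.4 -18. ] z 169.1 yaw -180.0 tiltz [ 0. -0. -1.] F [ 0.9 -0.1  0.5] w 9.6 g 10.0 q [-0.42  0.7   1.22  1.51 -0.66  1.4  -2.11]
t 20.32 rail mm [ 70.4 -19. ] z 169.1 yaw -180.0 tiltz [ 0. -0. -1.] F [ 0.  -0.2  1.7] w 10.2 g 10.0 q [-0.42  0.7   1.22  1.5  -0.66  1.4  -2.11]
t 20.48 rail mm [ 70.4 -19.4] z 169.1 yaw -180.0 tiltz [ 0.  0. -1.] F [-0.2  0.1  1.3] w 10.0 g 10.0 q [-0.42  0.7   1.22  1.5  -0.66  1.4  -2.11]
```

```bash
{ python3 -m pendant '[[0.0007,0,0,0],[0,0,0,0]]' && python3 goto.py && python3 -m pendant '[[0.0007,0,0,0],[0,0,0,0]]' && python3 goto.py && python3 -m pendant '[[0.0007,0,0,0],[0,0,0,0]]' && python3 goto.py; } | grep rail
```

```text
t 20.65 rail mm [ 70.5 -19.7] z 169.1 yaw -180.0 tiltz [-0.     0.001 -1.   ] F [-1.6  0.6 -0.4] w 9.6 g 10.0 q [-0.41  0.7   1.22  1.5  -0.66  1.4  -2.11]
t 20.82 rail mm [ 70.5 -20.1] z 169.0 yaw -179.9 tiltz [-0.     0.001 -1.   ] F [-3.8  1.4 -1.6] w 10.2 g 10.0 q [-0.41  0.7   1.22  1.5  -0.66  1.4  -2.11]
t 20.98 rail mm [ 70.6 -20.4] z 169.0 yaw -179.9 tiltz [-0.001  0.002 -1.   ] F [-6.4  2.  -2.7] w 9.8 g 10.0 q [-0.41  0.7   1.22  1.5  -0.66  1.4  -2.11]
```

Run:
```python
from h import *
from bench import r
o=[]
for n,(a,b,x,y) in {"wrist":(180,300,200,360),"scene":(160,240,290,370)}.items():
    c=r.camera(n); i=c["img"][a:b,x:y,::-1]; o.append(cv2.resize(i,(400,int(400*(b-a)/(y-x))),interpolation=2))
h=max(i.shape[0] for i in o); cv2.imwrite("pics/stop.png",np.hstack([cv2.copyMakeBorder(i,0,h-i.shape[0],0,0,0) for i in o]))
```

```text
(no output)
```

View pics/stop.png

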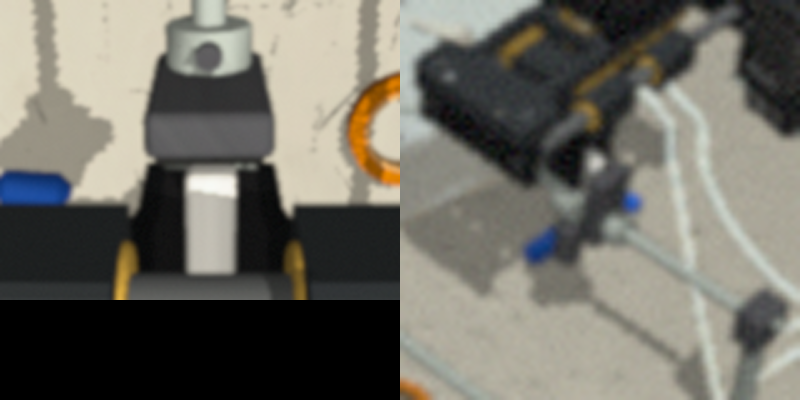

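The picture shows the tab's end against the stop plate, with the push building up. One more step takes it to about 10 N, then I hold.

```bash
{ python3 -m pendant '[[0.0007,0,0,0],[0,0,0,0],[0,0,0,0],[0,0,0,0],[0,0,0,0]]' && python3 goto.py && python3 -m pendant '[[0,0,0,0],[0,0,0,0],[0,0,0,0]]' && python3 goto.py; } | grep rail
```

```text
t 21.5 rail mm [ 70.6 -20.7] z 169.0 yaw -179.9 tiltz [-0.001  0.003 -1.   ] F [-8.6  2.5 -2.8] w 9.8 g 10.0 q [-0.41  0.7   1.22  1.5  -0.66  1.4  -2.11]
t 21.75 rail mm [ 70.6 -20.7] z 169.0 yaw -179.9 tiltz [-0.001  0.003 -1.   ] F [-8.6  1.5 -2.8] w 10.3 g 10.0 q [-0.41  0.7   1.22  1.5  -0.66  1.4  -2.11]
```

```bash
{ python3 -m pendant '[[-0.0008,0,0,0],[-0.0008,0,0,0],[-0.0007,0,0,0],[0,0,0.001,0],[0,0,0.001,0],[0,0,0,0]]' && python3 goto.py && python3 -m pendant '[[0,0,0,0],[0,0,0,0],[0,0,0,0],[0,0,0,0],[0,0,0,0],[0,0,0,0]]' 0.4 && python3 goto.py && python3 -m pendant '[[0,0,-0.003,0],[0,0,-0.006,0],[0,0,-0.01,0],[0,0,-0.014,0],[0,0,-0.014,0],[0,0,-0.014,0],[0,0,-0.014,0],[0,0,-0.005,0]]' && python3 -m pendant '[[0,0,0,0],[0,0,0,0],[0,0,0,0],[0,0,0,0]]' && python3 goto.py; } | grep rail
python3 - <<'E'
from h import *
from bench import r
o=[]
for n,(a,b,x,y) in {"wrist":(180,300,200,360),"scene":(160,240,290,370)}.items():
    c=r.camera(n); i=c["img"][a:b,x:y,::-1]; o.append(cv2.resize(i,(400,int(400*(b-a)/(y-x))),interpolation=2))
h=max(i.shape[0] for i in o); cv2.imwrite("pics/end.png",np.hstack([cv2.copyMakeBorder(i,0,h-i.shape[0],0,0,0) for i in o]))
E
```

```text
t 22.25 rail mm [ 70.6 -19.9] z 167.1 yaw -180.0 tiltz [ 0. -0. -1.] F [-2.8 -0.8  0.7] w 10.3 g 10.0 q [-0.41  0.7   1.22  1.5  -0.66  1.4  -2.11]
t 22.75 rail mm [ 70.4 -20. ] z 167.2 yaw -180.0 tiltz [ 0. -0. -1.] F [-0.5 -0.9 -0.2] w 33.6 g 0.0 q [-0.41  0.7   1.22  1.5  -0.66  1.4  -2.11]
t 23.75 rail mm [ 70.3 -19.5] z 246.3 yaw -180.0 tiltz [-0.001  0.001 -1.   ] F [0.1 0.7 0.6] w 35.0 g 0.0 q [-0.41  0.64  1.25  1.39 -0.61  1.53 -2.15]
```

View pics/end.png

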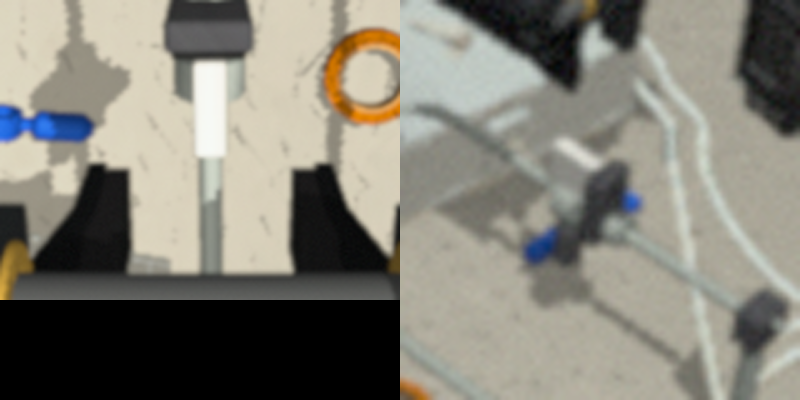

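The tab hangs upright, right at the stop plate, and the gripper is clear above it. I'll let it settle, then hand in.

```bash
for k in 1 2 3; do :; done; python3 -m pendant '[[0,0,0,0],[0,0,0,0],[0,0,0,0],[0,0,0,0],[0,0,0,0],[0,0,0,0],[0,0,0,0],[0,0,0,0]]' | head -1; python3 -m pendant '[[0,0,0,0],[0,0,0,0],[0,0,0,0],[0,0,0,0],[0,0,0,0],[0,0,0,0],[0,0,0,0],[0,0,0,0]]' | head -1; python3 -c "
from bench import r
print(r.close_job())"
```

```text
time: 24.52
time: 25.18
the job is handed in; nothing more can be done
None
```

The job is handed in at about 25 s: the carrier went round both corners, was pressed on the stop at about 8.6 N, and was let go hanging straight at the plate; the verdict was not returned to me.

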